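Unlock the sample reader and hold its sprung arm over the well

ROBOT

A 6-joint arm with a two-finger parallel gripper is mounted at the origin on the work surface. World frame = base frame: x ahead of the robot, y to its left, z up, the work surface at z = 0. Lengths are in m, angles in rad, forces in N, time in s.
With the tool pointing down it reaches from about 0.275 to 0.75 m from the base axis. Payload 10.2 kg.
Tool frame: the origin (TCP) lies between the finger pads; the fingertips stand 22 mm ahead of it and the grasp point (between the pads) lies 3 mm ahead of it (tips_ahead is the distance from the TCP to the fingertips, in m); z points along the fingers, y is the line along which they close (so a half turn about z gives the same grasp; the last joint's range is limited). The gripper opens to 85 mm and grips with 20 to 120 N. Pads are 22 mm wide; open, the fingers measure 114 mm over their backs; the gripper's body (76 mm by 85 mm) begins 54 mm behind the grasp point. The pads swing forward as they close: fully open they stand 13 mm farther back than shut.
Start: joints at [-1.334, 0.313, 1.498, -0, 1.331, -0.223], TCP at [0.233, -0.47, 0.253] pointing down, gripper open.
Joint ranges: [-2.94, 2.94], [-0.97, 2.17], [0.19, 2.56], [-1.23, 4.37], [0.02, 3.11], [-2.88, 2.88]. Speed limits (rad/s): [2.39, 2.39, 3.01, 3.14, 3.14, 3.14].

INTERFACE

Orientations are given as a unit quaternion [x, y, z, w].
In Python, from workcell import * gives the robot as it stands.
- The arm moves only by the tool send_rows, never from a script. Its argument "deltas" is a list of rows, each a list of 7 numbers: the shift along the tool's x, y, z scaled (see below), then the turn, a rotation vector about the tool's x, y, z scaled (see below), then the gripper's target within -1 to 1 (shut at 1, half-way at 0, fully open at -1). A call has 1 to 20 rows; each row shifts and turns the commanded pose from where the row before left it, along the tool's axes as they then stand; what a row does not reach is not made up. The controller multiplies each number of a shift by 4 cm and each number of a turn by 0.1 rad. A row lasts 1/12 s, in which the tool goes at most 41.7 mm and 7.16 degrees, less where a joint would pass 70% of its speed; a pose out of reach is approached as far as the arm can. A call with a number of a shift or a turn outside -1 to 1 is refused whole. A call with a gripper value outside its range is refused whole. The fingers move at their own pace and stop on an object; "force" is the grip in N (left out, the last holds). Time passes only in rows, so rows that do not move let the fingers close. It gives the time, the measured TCP pose, the force, the opening and the grip force at its end, in the units of the state.
- get_state(): the state, without advancing time (a new reading comes with each control period).
- get_image(name): name is "side" or "top" or "wrist"; returns a dict with "color" (384x512x3 uint8, red, green, blue), "camera_matrix" (3x3 intrinsics, pixels), "R" (3x3) and "t" (3): a world point X has camera coordinates R X + t. Camera axes: x right, y down, z forward; pixel columns grow to the right and rows downward; lengths in m; the calibration is good to about 2 mm. A picture is of the moment at which its call begins. There is no depth.
- hand_in(): hands the job in; it is judged then, once.
The state is a dict: "clock": time; "joints": joint angles; "dq": joint speeds; "joint_efforts": joint torques, N m; "position": TCP position; "ee_rot": TCP orientation; "wrist_force": force on the tool from outside, world axes, zero at the start; "ft_torque": the same for the moment, N m; "opening": finger opening in m; "gripper_force": force on a finger pad.
Only numpy, scipy, OpenCV 4.12 (cv2) and the standard library are available. Lean on these libraries where they do the work, as an engineer would, in place of code of your own. Each camera call takes 0.05 s, during which the arm holds its last target. There are 200 camera calls.

TASK

Pick up the small mallet by its handle and knock the reader's lock pin, which blocks the swinging arm, fully down with the mallet head, then stand the mallet back on the bench on its face, clear of the reader, and let go of it. Then take the read arm by its upright post, swing it forward over the sample well against its return spring until it is at its stop, and finish while still holding it there: the spring throws it back if it is let go. Do not touch the pin with the gripper, and leave the other things on the bench where they are.

Things in the scene. Friction and masses are not known exactly. Their poses are not given: they have to be found in the camera images.
- reader: fixed bench instrument: white low box 200 (its x) by 210 (its y) mm, flat deck 30 mm above the bench, with a 120 mm long, 34 mm high display bar along its far (+x) edge. Origin at the centre of its underside on the bench; z up; -x side faces roughly the robot. Deck parts in its frame: arm pivot at (50, -50) mm, lock pin at (1, 19) mm, round steel sample well 42 mm across, 2 mm high, at (-62, -7) mm. With the pin up nothing on it is taller than 75 mm above the deck
- pivot (a point): on the vertical hinge axis of the read arm, at deck height (30 mm above the bench)
- read_arm (a joint): angle of the aluminium read arm about the vertical pivot, rad: 0 parked (arm points along the reader's +y), growing anticlockwise from above, 1.2 at its stop (head over the sample well). Return spring: 0.3 N m at 0, 0.72 N m at the stop (about 2.5 to 6 N at the post). Arm bar 16 mm wide, 8 mm thick, its underside 5 mm above the deck. While the pin is up the arm can turn only to about 0.45 rad
- post (a point): the point to hold on the read arm: mid-height of a plain upright steel post 14 mm in diameter, 45 mm tall, free all round, 120 mm from the pivot axis; its top is 105 mm and its foot 60 mm above the bench. The foot stands on the round black read head (34 mm across). This point is 85 mm above the bench and moves with the arm. The post can turn in a grip
- lock_pin (a joint): travel of the lock pin, m: 0 fully up (14 mm proud of the deck), grows downward, 0.012 fully home (2 mm proud). It starts between 0 and 0.003. Tight: about 6 to 7 N moves it, and it stays where it is left
- pin_top (a point): centre of the top face of the steel lock pin, 10 mm in diameter, on the reader's deck
- mallet: loose mallet of 0.3 kg (up to a third less or more) standing on one face: upright round head 44 mm across and 64 mm tall with black rubber faces, and a straight wooden handle 18 mm wide, 24 mm high that sticks out level towards its own -x, to 168 mm from the head's axis, its mid-line 32 mm above the lower face. Origin at the centre of the lower face; z up along the head. Balance point is within 22 mm of the head's axis, so it stands by itself
- mallet_grip (a point): where to grip the mallet's handle: mid-line of the handle 45 mm from the head's axis, 32 mm above the lower face
- tub: bystander: white lidded tub, 90 mm across, 90 mm tall; origin at centre of its underside
- squeeze: bystander: clear bottle, 60 mm across, 150 mm tall; origin at centre of its underside
- beaker: bystander: glass cup 64 mm across, 80 mm tall; origin at centre of its underside
- tip_box: bystander: grey box 120 x 85 x 55 mm; origin at centre of its underside
- vial_a: bystander: amber vial with black cap, 28 mm across, 50 mm tall; origin at centre of its underside
- vial_b: bystander: clear vial with white cap, 28 mm across, 50 mm tall; origin at centre of its underside
- weight: bystander: steel calibration weight, 36 mm across, 48 mm tall; origin at centre of its underside
Not all that is in view belongs to the job. Leave any pink look-alike of the mallet alone.

How it is judged:
On the way, in this order (a step that is already met when the one before it is completed fails the run):
1. the mallet is lifted in the gripper (height (world z) of mallet above 0.02 m and contact force between the fingers and mallet above 1 N), for 0.1 s.
2. the lock pin is driven fully down with the held mallet (value of joint lock_pin above 0.0105 m and contact force between the fingers and mallet above 1 N), for 0.05 s.
3. the mallet stands on the bench on its face, let go (height (world z) of mallet below 0.006 m and angle between mallet's own z axis and vertical below 0.1 rad and linear speed of mallet below 0.02 m/s and contact force between the fingers and mallet below 0.1 N), for 0.2 s.
At the end, for the whole second after the job is handed in: the robot itself still holds the read arm (over 2 N) at rest at its stop (above 1.14 of 1.2 rad), the pin is home (above 10.5 of 12 mm), and the mallet stands at rest on its face on the bench (base within 6 mm, tilt below 0.1 rad), touching neither reader nor robot (all of step 3 and value of joint read_arm above 1.14 rad and velocity of joint read_arm between -0.05 and 0.05 rad/s and contact force between any of the fingers, the arm and read_arm above 2 N and contact force between mallet and read_arm below 0.1 N and value of joint lock_pin above 0.0105 m and contact force between mallet and reader below 0.1 N and contact force between the arm and mallet below 0.1 N); the arm keeps its last pose, push and grip.
It fails at once if the gripper touches the lock pin (contact force between any of the fingers, the arm and lock_pin above 0.5 N).
It fails at once if a bystander is shifted by more than 30 mm (distance of any of tub, squeeze, beaker, tip_box, vial_a, vial_b, weight from where it was at the start of the episode above 0.03 m).
It fails at once if a bystander is knocked over (angle between any of tub, squeeze, beaker, vial_a, vial_b, weight's own z axis and vertical above 0.5 rad).
It also fails if it takes over 64 s, if anything falls off the work surface, if the arm or the gripper's body presses on something with over 40 N, if the wrist force passes 120 N, or if a joint passes its speed limit or range.

## Working session

There is one attempt and no reset: what is moved stays moved. The work goes in short steps, Python scripts to look and compute and a tool call to move; the robot and the scene stay as the last step left them, time stands still between calls to the robot, and variables do not carry over. Pictures are saved under pics/ and viewed, at most 10 in all, crops included, and the job is handed in when it is done.

Besides the shell and the picture viewer there is one more tool, called after ">>>" as name(argument=value, ...) on one line, values as JSON. send_rows: Moves the arm, as the interface text tells. Its arguments: {"type":"object","properties":{"deltas":{"type":"array","items":{"type":"array","items":{"type":"number","minimum":-1,"maximum":1}}},"force":{"type":"number"}},"required":["deltas"]}

```bash
mkdir -p pics; ls
python3 - <<'E'
from workcell import *
import cv2,numpy as np
s=get_state();print(s)
ims={}
for n in("top","side"):
    d=get_image(n);np.savez(f"pics/{n}.npz",**d);cv2.imwrite(f"pics/{n}0.png",cv2.resize(d["color"][:,:,::-1],(800,600),interpolation=cv2.INTER_CUBIC))
    print(n,d["camera_matrix"],d["R"],d["t"])
E
```

```text
pics
{'clock': 0.0, 'joints': array([-1.33444737e+00,  3.13440186e-01,  1.49840088e+00, -1.63193143e-05,
        1.33102565e+00, -2.23393934e-01]), 'dq': array([ 0.00142982, -0.00036214, -0.00015064, -0.00030248,  0.00110831,
       -0.00062829]), 'joint_efforts': array([-3.10142510e-03, -4.12269831e+01, -2.59743047e+01, -4.10928915e-04,
        4.23808931e-03, -7.62404284e-06]), 'position': array([ 0.2328867 , -0.47027039,  0.25275372]), 'ee_rot': array([ 9.73695054e-01,  2.27854198e-01, -1.20511584e-05, -6.36963901e-04]), 'wrist_force': array([0.13734909, 0.19874686, 0.91149331]), 'ft_torque': array([ 0.02789833, -0.04382878,  0.01932874]), 'gripper_force': 0.0, 'opening': 0.08512488392109557}
top [[397.14797151   0.         256.06839463]
 [  0.         397.14797151 193.42536126]
 [  0.           0.           1.        ]] [[-0.01845982 -0.99976254 -0.01158034]
 [-0.99266194  0.01971063 -0.11930537]
 [ 0.1195053   0.00929301 -0.99279007]] [-0.01055412  0.55639867  1.06956338]
side [[448.86088183   0.         254.2950417 ]
 [  0.         448.86088183 187.64537955]
 [  0.           0.           1.        ]] [[ 0.97933996 -0.20156914 -0.01622136]
 [-0.14358805 -0.6366613  -0.75765748]
 [ 0.14239285  0.74433344 -0.65245077]] [-0.57081774  0.09762952  1.40145924]
```

View pics/top0.png

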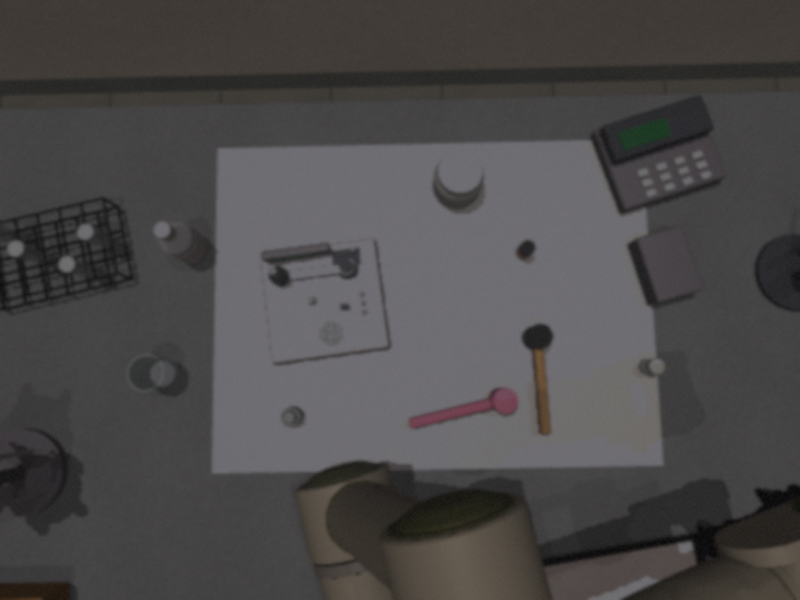

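View pics/side0.png

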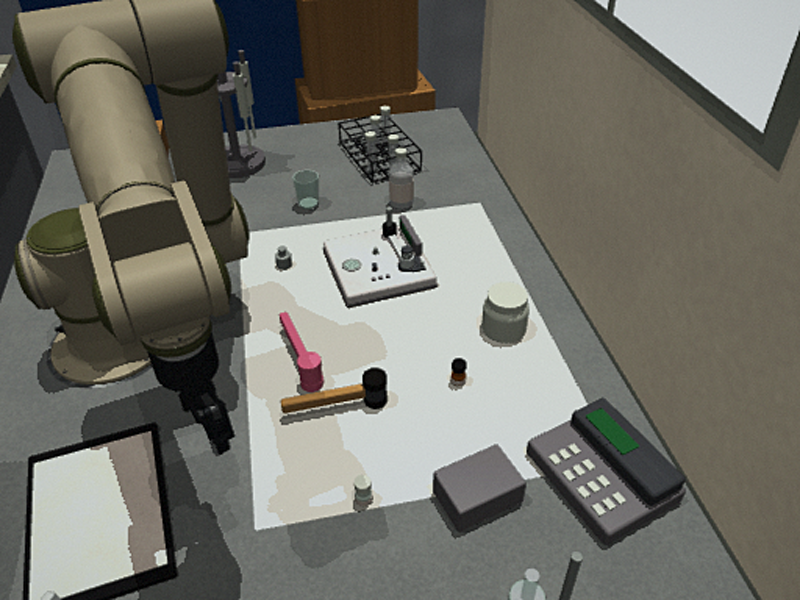

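The top view shows the mallet head top at (537,336) and its handle end at (545,432). The reader's deck corners are near (376,240), (388,349) and (274,362), with the pin at (312,301) and the well at (331,333). The arm is parked towards the left, with its head at (278,275).

```bash
cat > h.py <<'E'
import numpy as np,cv2
from scipy.optimize import least_squares
from scipy.spatial.transform import Rotation as Ro
def load(n): return dict(np.load(f"pics/{n}.npz"))
def bp(d,u,v,z,s=1.0):
    u=(u+.5)/s-.5; v=(v+.5)/s-.5
    r=d["R"].T@np.linalg.solve(d["camera_matrix"],[u,v,1]); c=-d["R"].T@d["t"]
    return c+r*(z-c[2])/r[2]
def proj(d,X):
    p=(d["R"]@np.atleast_2d(X).T).T+d["t"]; p=p@d["camera_matrix"].T; return p[:,:2]/p[:,2:]
E
python3 - <<'E'
from h import *
d=load("top");S=1.5625
P=lambda u,v,z:bp(d,u,v,z,S)
for n,u,v,z in [("head",537,336,.064),("hend",545,430,.044),("hnear",540,352,.044),("pinkhead",504,401,.064),("pinkend",412,423,.044),("c1",376,240,.03),("c2",388,349,.03),("c3",274,361,.03),("pin",312,300,.044),("well",331,333,.032),("tub",460,178,.09),("vialA",526,248,.05),("weight",292,415,.048),("sq",163,230,.15),("post",281,270,.085)]:print(n,P(u,v,z).round(4))
# reader pose fit
m=np.array([[100,-105],[-100,-105],[-100,105],[1,19],[-62,-7]])/1000
w=np.array([P(376,240,.03),P(388,349,.03),P(274,361,.03),P(312,300,.043),P(331,333,.032)])[:,:2]
f=lambda p:(np.c_[np.cos(p[2])*m[:,0]-np.sin(p[2])*m[:,1]+p[0],np.sin(p[2])*m[:,0]+np.cos(p[2])*m[:,1]+p[1]]-w).ravel()
r=least_squares(f,[.5,.1,0]);print(r.x,r.fun.round(4))
c=lambda n,x0,x1,y0,y1:cv2.resize(load(n)["color"][y0:y1,x0:x1,::-1],None,fx=4,fy=4,interpolation=cv2.INTER_CUBIC)
a=c("top",155,255,145,240);b=c("top",255,355,190,285)
cv2.imwrite("pics/crop1.png",np.clip(np.hstack([a,b])*1.8,0,255))
E
```

```text
head [ 0.49   -0.2542  0.064 ]
hend [ 0.33   -0.2649  0.044 ]
hnear [ 0.4633 -0.2624  0.044 ]
pinkhead [ 0.3811 -0.1937  0.064 ]
pinkend [ 0.3458 -0.0374  0.044 ]
c1 [0.671  0.0207 0.03  ]
c2 [0.4742 0.0022 0.03  ]
c3 [0.4569 0.204  0.03  ]
pin [0.5623 0.1345 0.044 ]
well [0.5043 0.1027 0.032 ]
tub [ 0.7635 -0.1285  0.09  ]
vialA [ 0.6465 -0.2448  0.05  ]
weight [0.3633 0.1686 0.048 ]
sq [0.6678 0.3595 0.15  ]
post [0.6098 0.1811 0.085 ]
[0.56403603 0.11444979 0.09587413] [ 0.0026 -0.0012  0.0004 -0.0019 -0.0024  0.0054  0.0007 -0.0012 -0.0013
 -0.0011][ WARN:0@0.766] global loadsave.cpp:1063 imwrite_ Unsupported depth image for selected encoder is fallbacked to CV_8U.
```

View pics/crop1.png

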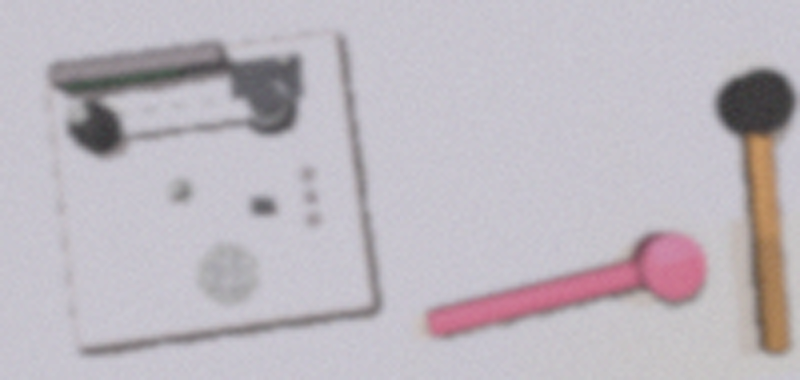

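Crop: the head top is centred at about (770,97) and the handle runs from (760,137) to (776,350) in crop pixels. The pin is at (181,190) and the well at (229,273). Next I compute the mallet line and the first move.

```bash
cat >> h.py <<'E'
def togo(s,X):
    "tool-axis shift in send units (4 cm) to world X"
    return (Ro.from_quat(s["ee_rot"]).inv().apply(np.array(X)-s["position"])/.04).round(3)
def yaw(s):
    x=Ro.from_quat(s["ee_rot"]).as_matrix()[:,0]; return np.arctan2(x[1],x[0])
E
python3 - <<'E'
from h import *
from workcell import *
d=load("top")
C=lambda u,v,z,u0=155,v0=145:bp(d,u0+(u+.5)/4-.5,v0+(v+.5)/4-.5,z)
a=C(762,137,.044);b=C(776,350,.044);h=C(770,97,.064)
print(a,b,h); v=h-b;v=(a-b)[:2];v/=np.linalg.norm(v);print("handle yaw",np.arctan2(v[1],v[0]))
g=b[:2]+v*(.168-.045);print("grip",g,"headaxis",b[:2]+v*.168)
print("pin",C(181,189,.042),"well",C(229,273,.032),"headc",C(100,130,.06))
s=get_state();print(yaw(s))
q=Ro.from_quat(s["ee_rot"])*Ro.from_rotvec([0,0,yaw(s)-np.arctan2(v[1],v[0])]);s2=dict(s,ee_rot=q.as_quat());print(yaw(s)-yaw(s2),togo(s2,[*g,.17]))
E
```

```text
[ 0.59029039 -0.2673291   0.044     ] [ 0.44418923 -0.27019819  0.044     ] [ 0.61453215 -0.26962459  0.064     ]
handle yaw 0.01963521795873871
grip [ 0.56716552 -0.26778322] headaxis [ 0.61215685 -0.26689969]
pin [0.56243066 0.13373011 0.042     ] well [0.50447179 0.10208372 0.032     ] headc [0.60180454 0.1862672  0.06      ]
0.45982829706333345
0.44019280445772424 [ 8.455 -4.895  2.073]
```

>>> send_rows(deltas=[[0,0,0,0,0,0.88,-1],[0,0,0,0,0,0.88,-1],[0,0,0,0,0,0.88,-1],[0,0,0,0,0,0.88,-1],[0,0,0,0,0,0.88,-1],[0.54,-0.5,0.2,0,0,0,-1],[0.54,-0.5,0.2,0,0,0,-1],[0.54,-0.5,0.2,0,0,0,-1],[0.54,-0.5,0.2,0,0,0,-1],[0.54,-0.5,0.2,0,0,0,-1],[0.54,-0.5,0.2,0,0,0,-1],[0.54,-0.5,0.2,0,0,0,-1],[0.54,-0.5,0.2,0,0,0,-1],[0.54,-0.5,0.2,0,0,0,-1],[0.54,-0.5,0.2,0,0,0,-1],[0,0,0,0,0,0,-1],[0,0,0,0,0,0,-1]])

```text
clock: 1.52
position: [0.4454, -0.2652, 0.1726]
ee_rot: [1.0, 0.011, -0.001, -0.0]
wrist_force: [0.3, -0.4, 0.8]
opening: 0.0855
gripper_force: 0.0
```

Run:
```python
from h import *
from workcell import *
d=load("top")
C=lambda u,v,z,u0=155,v0=190:bp(d,u0+(u+.5)/4-.5,v0+(v+.5)/4-.5,z)
a=C(762,137,.044);b=C(776,350,.044);h=C(770,97,.064);print(a,b,h)
s=get_state();print(s["position"],yaw(s))
w=get_image("wrist");np.savez("pics/wrist1.npz",**w);cv2.imwrite("pics/wrist1.png",w["color"][:,:,::-1])
t=get_image("side");np.savez("pics/side1.npz",**t)
```

```text
[ 0.46667009 -0.26174464  0.044     ] [ 0.32445392 -0.26466382  0.044     ] [ 0.49246704 -0.26403731  0.064     ]
[ 0.44535155 -0.26517536  0.1726365 ] 0.022253916303438884
```

View pics/wrist1.png

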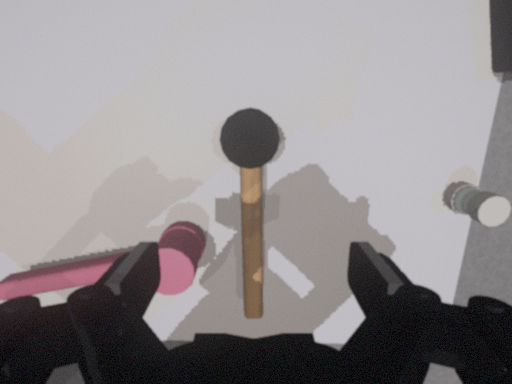

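Wrist view: the mallet head top is centred at (250,138) and the handle runs down to (254,317). The pink head is off to the left at (180,260).

Run:
```python
from h import *
from workcell import *
w=load("wrist1")
h=bp(w,250,138,.064);a=bp(w,251,168,.044);b=bp(w,254,317,.044)
print(h,a,b);v=(h-b)[:2];print(np.linalg.norm(v));v/=np.linalg.norm(v);th=np.arctan2(v[1],v[0]);print("yaw",th)
g=h[:2]-v*.045;print("grip",g);s=get_state();print(yaw(s)-th,togo(s,[*g,.032+.003]))
```

```text
[ 0.49078186 -0.2616394   0.064     ] [ 0.46488909 -0.2627083   0.044     ] [ 0.32525722 -0.26830442  0.044     ]
0.16565876344156402
yaw 0.04024433866017306
grip [ 0.44581829 -0.2634499 ]
-0.020662796101737876 [ 0.031 -0.08   3.459]
```

>>> send_rows(deltas=[[0.03,-0.08,0,0,0,-0.2,-1],[0,0,0.5,0,0,0,-1],[0,0,0.5,0,0,0,-1],[0,0,0.5,0,0,0,-1],[0,0,0.5,0,0,0,-1],[0,0,0.5,0,0,0,-1],[0,0,0.5,0,0,0,-1],[0,0,0.3,0,0,0,-1],[0,0,0.14,0,0,0,-1],[0,0,0,0,0,0,-1],[0,0,0,0,0,0,1],[0,0,0,0,0,0,1],[0,0,0,0,0,0,1],[0,0,0,0,0,0,1],[0,0,0,0,0,0,1],[0,0,0,0,0,0,1],[0,0,0,0,0,0,1],[0,0,0,0,0,0,1],[0,0,0,0,0,0,1],[0,0,0,0,0,0,1]], force=100)

```text
clock: 3.28
position: [0.4462, -0.263, 0.0362]
ee_rot: [1.0, 0.02, 0.0, 0.0]
wrist_force: [-1.9, 1.6, 5.5]
opening: 0.0166
gripper_force: 97.4
```

>>> send_rows(deltas=[[0,0,-0.1,0,0,0,1],[0,0,-0.3,0,0,0,1],[0,0,-0.5,0,0,0,1],[0,0,-0.5,0,0,0,1],[0,0,-0.5,0,0,0,1],[0,0,-0.5,0,0,0,1],[0,0,-0.4,0,0,0,1],[0,0,-0.2,0,0,0,1],[0,0,0,0,0,0,1],[0,0,0,0,0,0,1],[0,0,0,0,0,0,1]])

```text
clock: 4.2
position: [0.4456, -0.2626, 0.1544]
ee_rot: [1.0, 0.02, -0.001, -0.001]
wrist_force: [0.5, 0.4, -3.2]
opening: 0.0164
gripper_force: 97.7
```

Run:
```python
from h import *
from workcell import *
s=get_state();print(s["position"],yaw(s),s["opening"],s["wrist_force"],s["ft_torque"])
w=get_image("wrist");np.savez("pics/wrist2.npz",**w)
t=get_image("side");np.savez("pics/side2.npz",**t)
p=proj(t,s["position"])[0].astype(int);print(p)
c=t["color"][p[1]-75:p[1]+75,max(p[0]-75,0):p[0]+75,::-1]
cv2.imwrite("pics/s2.png",np.hstack([cv2.resize(w["color"][:,:,::-1],(400,300)),cv2.resize(c,(300,300),interpolation=cv2.INTER_CUBIC)]))
```

```text
[ 0.4456161  -0.26261187  0.15443727] 0.03976248747284511 0.0164196812545352 [ 0.456823    0.39694248 -3.16154121] [-0.00082913  0.13216883  0.01771008]
[222 219]
```

View pics/s2.png

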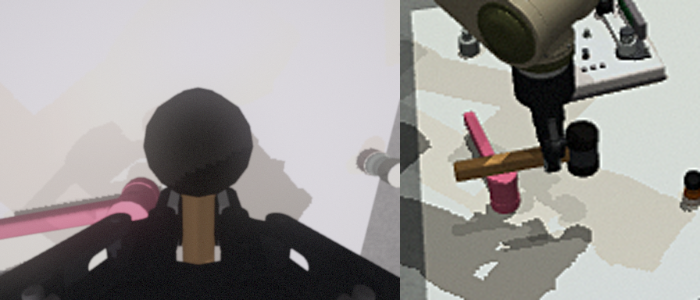

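Lifted and level. Now over the pin.

>>> send_rows(deltas=[[0.05,-0.25,0,0,0,0,1],[0.1,-0.5,0,0,0,0,1],[0.151,-0.7,0,0,0,0,1],[0.151,-0.7,0,0,0,0,1],[0.151,-0.7,0,0,0,0,1],[0.151,-0.7,0,0,0,0,1],[0.151,-0.7,0,0,0,0,1],[0.151,-0.7,0,0,0,0,1],[0.151,-0.7,0,0,0,0,1],[0.151,-0.7,0,0,0,0,1],[0.151,-0.7,0,0,0,0,1],[0.151,-0.7,0,0,0,0,1],[0.151,-0.7,0,0,0,0,1],[0.151,-0.7,0,0,0,0,1],[0.1,-0.45,0,0,0,0,1],[0.05,-0.2,0,0,0,0,1],[0,0,0,0,0,0,1],[0,0,0,0,0,0,1]])

```text
clock: 5.8
position: [0.5145, 0.1318, 0.1554]
ee_rot: [1.0, 0.02, -0.0, 0.0]
wrist_force: [-1.2, -0.0, -3.5]
opening: 0.0163
gripper_force: 97.9
```

Run:
```python
from h import *
from workcell import *
s=get_state();print(s["position"],yaw(s),s["ft_torque"],togo(s,[.5145,.132,.155]))
t=get_image("side");np.savez("pics/side3.npz",**t);q=get_image("top")
p=proj(t,[.56,.13,.05])[0].astype(int);o=proj(q,[.56,.13,.05])[0].astype(int)
f=lambda i,p:cv2.resize(i["color"][p[1]-50:p[1]+50,p[0]-50:p[0]+50,::-1],(400,400),interpolation=cv2.INTER_CUBIC)
print(p,o,proj(t,[.5624,.134,.043]))
cv2.imwrite("pics/s3.png",np.hstack([f(t,p),cv2.convertScaleAbs(f(q,o),alpha=1.8)]))
```

```text
[0.51454929 0.13183723 0.15537073] 0.040271478873498016 [-0.06801888  0.09407357 -0.00147597] [-0.001 -0.004  0.009]
[239 157] [200 192] [[240.4974762  158.45307388]]
```

View pics/s3.png

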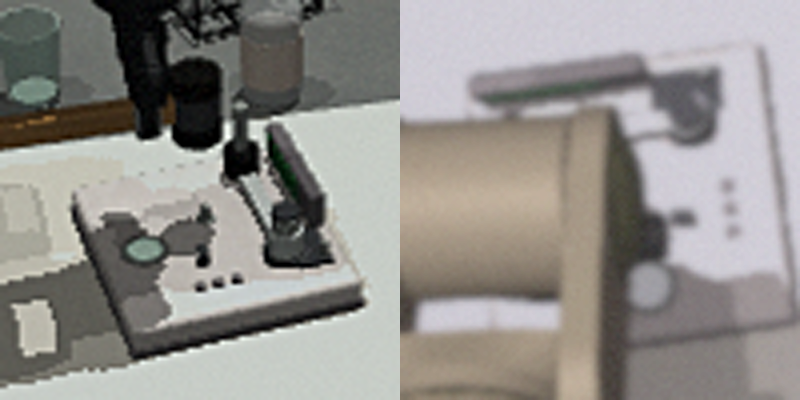

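The pin is where computed, at side pixel (240.5,160). Lowering.

>>> send_rows(deltas=[[0,0,0.2,0,0,0,1],[0,0,0.4,0,0,0,1],[0,0,0.4,0,0,0,1],[0,0,0.4,0,0,0,1],[0,0,0.2,0,0,0,1],[0,0,0.16,0,0,0,1],[0,0,0.08,0,0,0,1],[0,0,0.08,0,0,0,1],[0,0,0.08,0,0,0,1],[0,0,0.05,0,0,0,1],[0,0,0,0,0,0,1],[0,0,0,0,0,0,1]], force=120)

```text
clock: 6.9
position: [0.5152, 0.132, 0.074]
ee_rot: [1.0, 0.02, 0.001, 0.0]
wrist_force: [-1.2, -1.0, -0.5]
opening: 0.0163
gripper_force: 119.6
```

>>> send_rows(deltas=[[0,0,0.05,0,0,0,1],[0,0,0.05,0,0,0,1],[0,0,0.04,0,0,0,1],[0,0,0,0,0,0,1],[0,0,0,0,0,0,1]])

```text
clock: 7.32
position: [0.5152, 0.132, 0.0682]
ee_rot: [1.0, 0.02, 0.0, -0.0]
wrist_force: [-0.0, -1.5, 2.0]
opening: 0.016
gripper_force: 120.0
```

>>> send_rows(deltas=[[0,0,0.03,0,0,0,1],[0,0,0.03,0,0,0,1],[0,0,0,0,0,0,1],[0,0,0,0,0,0,1]])

```text
clock: 7.65
position: [0.5152, 0.132, 0.0674]
ee_rot: [1.0, 0.02, 0.001, 0.0]
wrist_force: [-9.5, -2.6, 20.9]
opening: 0.016
gripper_force: 123.1
```

>>> send_rows(deltas=[[0,0,0.015,0,0,0,1],[0,0,0,0,0,0,1],[0,0,0,0,0,0,1]])

```text
clock: 7.9
position: [0.5152, 0.1321, 0.0673]
ee_rot: [1.0, 0.02, 0.001, 0.0]
wrist_force: [-13.7, -3.5, 25.3]
opening: 0.0168
gripper_force: 123.6
```

>>> send_rows(deltas=[[0,0,-0.1,0,0,0,1],[0,0,-0.3,0,0,0,1],[0,0,-0.5,0,0,0,1],[0,0,-0.5,0,0,0,1],[0,0,-0.5,0,0,0,1],[0,0,-0.3,0,0,0,1],[0,0,-0.1,0,0,0,1],[0,0,0,0,0,0,1],[0,0,0,0,0,0,1]])

```text
clock: 8.65
position: [0.5144, 0.1321, 0.156]
ee_rot: [1.0, 0.02, -0.001, -0.0]
wrist_force: [-0.2, -0.3, -3.7]
opening: 0.0162
gripper_force: 119.1
```

Run:
```python
from h import *
from workcell import *
s=get_state();print(s["position"],yaw(s),s["opening"],togo(s,[.4456,-.2626,.13]))
t=get_image("side");np.savez("pics/side4.npz",**t)
p=proj(t,[.56,.13,.05])[0].astype(int)
f=lambda i,p:cv2.resize(i["color"][p[1]-50:p[1]+50,p[0]-50:p[0]+50,::-1],(400,400),interpolation=cv2.INTER_CUBIC)
cv2.imwrite("pics/s4.png",np.hstack([f(load("side3"),p),f(t,p)]))
```

```text
[0.51439386 0.13209347 0.15597423] 0.03994171217815059 0.01622300947639985 [-2.111  9.791  0.652]
```

View pics/s4.png

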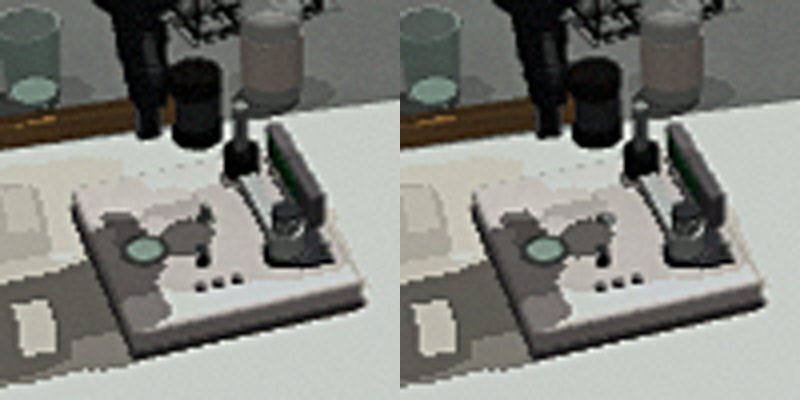

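Before and after, the tall dark pin at (206,213) is now only a flush light disc at (606,218), so it is down. The mallet is still level. I'll return it to its old spot.

>>> send_rows(deltas=[[-0.05,0.25,0,0,0,0,1],[-0.1,0.5,0,0,0,0,1],[-0.151,0.7,0,0,0,0,1],[-0.151,0.7,0,0,0,0,1],[-0.151,0.7,0,0,0,0,1],[-0.151,0.7,0,0,0,0,1],[-0.151,0.7,0,0,0,0,1],[-0.151,0.7,0,0,0,0,1],[-0.151,0.7,0,0,0,0,1],[-0.151,0.7,0,0,0,0,1],[-0.151,0.7,0,0,0,0,1],[-0.151,0.7,0,0,0,0,1],[-0.151,0.7,0,0,0,0,1],[-0.151,0.7,0,0,0,0,1],[-0.1,0.45,0,0,0,0,1],[-0.05,0.2,0,0,0,0,1],[0,0,0,0,0,0,1],[0,0,0,0,0,0,1]])

```text
clock: 10.2
position: [0.4457, -0.2626, 0.1566]
ee_rot: [1.0, 0.02, -0.0, -0.001]
wrist_force: [-0.3, 0.2, -3.1]
opening: 0.0163
gripper_force: 119.1
```

>>> send_rows(deltas=[[0,0,0.2,0,0,0,1],[0,0,0.5,0,0,0,1],[0,0,0.5,0,0,0,1],[0,0,0.5,0,0,0,1],[0,0,0.5,0,0,0,1],[0,0,0.3,0,0,0,1],[0,0,0.2,0,0,0,1],[0,0,0.1,0,0,0,1],[0,0,0.05,0,0,0,1],[0,0,0.05,0,0,0,1],[0,0,0,0,0,0,1],[0,0,0,0,0,0,1]])

```text
clock: 11.2
position: [0.4463, -0.2632, 0.0416]
ee_rot: [1.0, 0.02, 0.0, 0.0]
wrist_force: [0.2, -0.6, -2.8]
opening: 0.016
gripper_force: 119.1
```

>>> send_rows(deltas=[[0,0,0.05,0,0,0,1],[0,0,0.04,0,0,0,1],[0,0,0.03,0,0,0,1],[0,0,0,0,0,0,1],[0,0,0,0,0,0,1]])

```text
clock: 11.62
position: [0.4461, -0.2631, 0.0364]
ee_rot: [1.0, 0.02, 0.0, 0.0]
wrist_force: [-1.7, 0.7, -0.6]
opening: 0.016
gripper_force: 119.6
```

>>> send_rows(deltas=[[0,0,0.01,0,0,0,1],[0,0,0,0,0,0,1],[0,0,0,0,0,0,0.3],[0,0,0,0,0,0,0.1],[0,0,0,0,0,0,-0.2],[0,0,0,0,0,0,-0.5],[0,0,0,0,0,0,-1],[0,0,0,0,0,0,-1],[0,0,0,0,0,0,-1],[0,0,0,0,0,0,-1],[0,0,0,0,0,0,-1],[0,0,0,0,0,0,-1]])

```text
clock: 12.62
position: [0.4461, -0.263, 0.0359]
ee_rot: [1.0, 0.02, 0.0, -0.0]
wrist_force: [-0.1, -0.9, 0.3]
opening: 0.0855
gripper_force: 0.0
```

>>> send_rows(deltas=[[0,0,-0.2,0,0,0,-1],[0,0,-0.4,0,0,0,-1],[0,0,-0.5,0,0,0,-1],[0,0,-0.6,0,0,0,-1],[0,0,-0.6,0,0,0,-1],[0,0,-0.6,0,0,0,-1],[0,0,-0.6,0,0,0,-1],[0,0,-0.6,0,0,0,-1],[0,0,-0.3,0,0,0,-1],[0,0,0,0,0,0,-1],[0,0,0,0,0,0,-1]])

```text
clock: 13.53
position: [0.446, -0.263, 0.2122]
ee_rot: [1.0, 0.02, 0.0, 0.0]
wrist_force: [0.0, -0.0, -0.1]
opening: 0.0853
gripper_force: 0.0
```

Run:
```python
from h import *
from workcell import *
s=get_state();print(s["position"],yaw(s),s["opening"])
o=np.array([.5633,.1135]);y=.092;R=np.array([[np.cos(y),-np.sin(y)],[np.sin(y),np.cos(y)]])
for n,p in(("pin",[.001,.019]),("well",[-.062,-.007]),("post0",[.05,.07]),("piv",[.05,-.05])):print(n,o+R@p)
ft=[]
for n,z in (("side",0),("top",0)):
    t=get_image(n);np.savez(f"pics/{n}5.npz",**t)
    c=proj(t,[.61,.18,.08])[0].astype(int);print(n,c,proj(t,[*(o+R@[.05,.07]),.085]));
    ft.append(cv2.resize(t["color"][c[1]-25:c[1]+25,c[0]-25:c[0]+25,::-1],(400,400),interpolation=cv2.INTER_CUBIC))
ft[1]=cv2.convertScaleAbs(ft[1],alpha=1.8)
m=load("side5");c=proj(m,[.44,-.26,.03])[0].astype(int);mm=cv2.resize(m["color"][c[1]-40:c[1]+40,c[0]-60:c[0]+60,::-1],(300,200))
im=np.zeros((600,800,3),np.uint8);im[:400]=np.hstack(ft);im[400:,:300]=mm
cv2.imwrite("pics/s5.png",im)
```

```text
[ 0.44604527 -0.2629857   0.21215331] 0.039785218772941194 0.08525175926437463
pin [0.56255024 0.13251152]
well [0.50220529 0.10083365]
post0 [0.60665763 0.18779748]
piv [0.61768206 0.06830496]
side [251 140] [[249.74790796 138.12650524]]
top [180 172] [[177.16134371 173.83951983]]
```

View pics/s5.png

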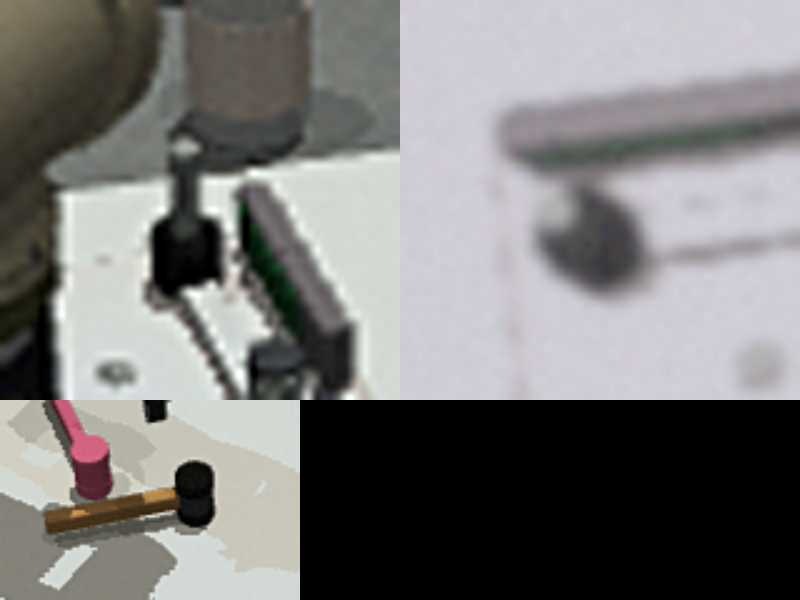

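The mallet stands on its face. The post top is at side-crop (183,150) and top-crop (168,215).

Run:
```python
from h import *
from workcell import *
a=bp(load("side5"),251-25+183.5/8-.5,140-25+149/8-.5,.105);b=bp(load("top5"),180-25+168/8-.5,172-25+215/8-.5,.105);print(a,b)
s=get_state();P=np.array([.6055,.186]);print(togo(s,[*P,.18]),yaw(s))
```

```text
[0.60293172 0.19008684 0.105     ] [0.60448236 0.18795729 0.105     ]
[  4.439 -11.049   0.781] 0.03968797384251094
```

>>> send_rows(deltas=[[0.1,-0.25,0,0,0,0,-1],[0.2,-0.45,0,0,0,0,-1],[0.25,-0.64,0,0,0,0,-1],[0.25,-0.64,0,0,0,0,-1],[0.25,-0.64,0,0,0,0,-1],[0.25,-0.64,0,0,0,0,-1],[0.25,-0.64,0,0,0,0,-1],[0.25,-0.64,0,0,0,0,-1],[0.25,-0.64,0,0,0,0,-1],[0.25,-0.64,0,0,0,0,-1],[0.25,-0.64,0,0,0,0,-1],[0.25,-0.64,0,0,0,0,-1],[0.25,-0.64,0,0,0,0,-1],[0.25,-0.64,0,0,0,0,-1],[0.25,-0.64,0,0,0,0,-1],[0.25,-0.64,0,0,0,0,-1],[0.25,-0.64,0,0,0,0,-1],[0.25,-0.64,0,0,0,0,-1],[0.11,-0.18,0,0,0,0,-1],[0,0,0,0,0,0,-1]])

```text
clock: 15.3
position: [0.6043, 0.1905, 0.2106]
ee_rot: [1.0, 0.021, -0.001, 0.0]
wrist_force: [-0.4, -0.8, -0.2]
opening: 0.0855
gripper_force: 0.0
```

Run:
```python
from h import *
from workcell import *
s=get_state();print(s["position"],yaw(s))
w=get_image("wrist");np.savez("pics/wrist6.npz",**w);cv2.imwrite("pics/w6.png",w["color"][:,:,::-1])
print(proj(w,[[.6045,.1885,.105],[.6045,.1885,.06]]))
```

```text
[0.60431636 0.19048911 0.21058191] 0.042436291905587856
[[256.02991413 199.48513655]
 [255.65081443 184.73360047]]
```

View pics/w6.png

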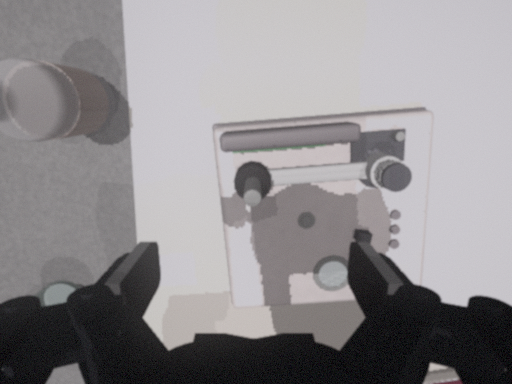

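The wrist view shows the post top at (252,198), its foot on the black head at (252,180), the well at (332,274), and the pin at (306,220).

Run:
```python
from h import *
from workcell import *
w=load("wrist6")
p=bp(w,252,198,.105);we=bp(w,332.5,274,.032);pin=bp(w,306,220,.032);print(p,we,pin)
# reader pose fit
m=np.array([[50,70],[-62,-7],[1,19]])/1000;W=np.array([p,we,pin])[:,:2]
f=lambda q:(np.c_[np.cos(q[2])*m[:,0]-np.sin(q[2])*m[:,1]+q[0],np.sin(q[2])*m[:,0]+np.cos(q[2])*m[:,1]+q[1]]-W).ravel()
r=least_squares(f,[.563,.113,.09]);print(r.x,r.fun.round(4))
s=get_state();print(togo(s,[*p[:2],.091]))
```

```text
[0.60553231 0.1915669  0.105     ] [0.50317554 0.1020907  0.032     ] [0.56287265 0.13555408 0.032     ]
[0.56400876 0.11634776 0.11636182] [ 0.      0.0001  0.0001  0.0001 -0.0001 -0.0002]
[ 0.041 -0.064  2.995]
```

>>> send_rows(deltas=[[0.03,-0.04,0.2,0,0,0,-1],[0,0,0.5,0,0,0,-1],[0,0,0.5,0,0,0,-1],[0,0,0.5,0,0,0,-1],[0,0,0.5,0,0,0,-1],[0,0,0.4,0,0,0,-1],[0,0,0.3,0,0,0,-1],[0,0,0.07,0,0,0,-1],[0,0,0,0,0,0,-1],[0,0,0,0,0,0,1],[0,0,0,0,0,0,1],[0,0,0,0,0,0,1],[0,0,0,0,0,0,1],[0,0,0,0,0,0,1],[0,0,0,0,0,0,1],[0,0,0,0,0,0,1],[0,0,0,0,0,0,1],[0,0,0,0,0,0,1]], force=30)

```text
clock: 16.85
position: [0.6058, 0.1917, 0.0936]
ee_rot: [1.0, 0.02, 0.001, -0.001]
wrist_force: [-0.6, 8.1, 0.7]
opening: 0.013
gripper_force: 31.5
```

Run:
```python
from h import *
from workcell import *
s=get_state();Y=.116
R=Ro.from_quat(s["ee_rot"])
a=np.r_[np.linspace(0,1.2,16)]
P=np.c_[-.12*np.sin(Y+a),.12*np.cos(Y+a),0*a]
print((R.inv().apply(np.diff(P,axis=0))/.04).round(2).tolist(),(P[-1]-P[0])[:2]+s["position"][:2])
```

```text
[[-0.24, 0.03, -0.0], [-0.24, 0.05, -0.0], [-0.23, 0.07, -0.0], [-0.22, 0.08, -0.0], [-0.22, 0.1, -0.0], [-0.21, 0.12, -0.0], [-0.2, 0.13, -0.0], [-0.19, 0.15, -0.0], [-0.17, 0.16, -0.0], [-0.16, 0.18, -0.0], [-0.15, 0.19, -0.0], [-0.13, 0.2, -0.0], [-0.11, 0.21, -0.0], [-0.1, 0.22, -0.0], [-0.08, 0.23, -0.0]] [0.50354214 0.10275483]
```

First part of the arc, to 0.64 rad.

>>> send_rows(deltas=[[0,0,0,0,0,0,1],[0,0,0,0,0,0,1],[-0.24,0.03,0,0,0,0,1],[-0.24,0.05,0,0,0,0,1],[-0.23,0.07,0,0,0,0,1],[-0.22,0.08,0,0,0,0,1],[-0.22,0.1,0,0,0,0,1],[-0.21,0.12,0,0,0,0,1],[-0.2,0.13,0,0,0,0,1],[-0.19,0.15,0,0,0,0,1],[0,0,0,0,0,0,1]], force=70)

```text
clock: 17.77
position: [0.5351, 0.1605, 0.0937]
ee_rot: [1.0, 0.02, -0.001, -0.002]
wrist_force: [-5.9, 19.9, 2.6]
opening: 0.0124
gripper_force: 69.0
```

>>> send_rows(deltas=[[-0.18,0.12,0,0,0,0,1],[-0.17,0.16,0,0,0,0,1],[-0.15,0.17,0,0,0,0,1],[-0.13,0.19,0,0,0,0,1],[-0.11,0.2,0,0,0,0,1],[-0.1,0.21,0,0,0,0,1],[0,0,0,0,0,0,1],[0,0,0,0,0,0,1]])

```text
clock: 18.43
position: [0.5019, 0.117, 0.0934]
ee_rot: [1.0, 0.02, -0.004, -0.002]
wrist_force: [-18.5, 14.9, 15.0]
opening: 0.0122
gripper_force: 70.6
```

>>> send_rows(deltas=[[-0.03,0,-0.01,0,0,0,1],[-0.05,0.09,0,0,0,0,1],[-0.04,0.09,0,0,0,0,1],[0,0,0,0,0,0,1],[0,0,0,0,0,0,1]])

```text
clock: 18.85
position: [0.4982, 0.1089, 0.0935]
ee_rot: [1.0, 0.02, -0.003, -0.001]
wrist_force: [-13.3, 9.2, 9.3]
opening: 0.0121
gripper_force: 69.8
```

>>> send_rows(deltas=[[-0.04,0.08,0,0,0,0,1],[-0.02,0.06,0,0,0,0,1],[0,0,0,0,0,0,1],[0,0,0,0,0,0,1]])

```text
clock: 19.18
position: [0.4965, 0.1035, 0.0935]
ee_rot: [1.0, 0.02, -0.002, -0.001]
wrist_force: [-10.0, 11.8, 7.4]
opening: 0.0119
gripper_force: 69.5
```

Run:
```python
from h import *
from workcell import *
s=get_state();print(s["position"],s["wrist_force"],s["ft_torque"])
im=[]
for n in("side","wrist"):
    t=get_image(n);np.savez(f"pics/{n}7.npz",**t)
t=load("side7");c=proj(t,[.54,.1,.06])[0].astype(int);print(c)
cv2.imwrite("pics/s7.png",np.hstack([cv2.resize(t["color"][c[1]-40:c[1]+40,c[0]-40:c[0]+40,::-1],(400,400),interpolation=cv2.INTER_CUBIC),cv2.resize(load("wrist7")["color"][:,:,::-1],(400,400))]))
```

```text
[0.4965155  0.10347235 0.09349095] [-10.02943101  11.82346756   7.37414271] [1.79140544 1.47275046 0.46561492]
[235 161]
```

View pics/s7.png

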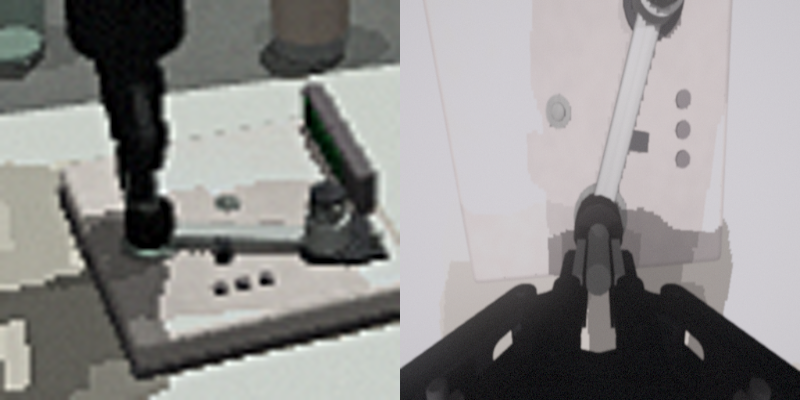

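Run:
```python
from h import *
w=load("wrist7");B=lambda u,v,z:bp(w,(u-400)/.78125,v/1.0417,z)[:2]
ang=lambda a,b:np.arctan2(*(b-a)[::-1])
arm=[ang(B(*a,.043),B(*b,.043)) for a,b in(((632,25),(600,195)),((655,40),(617,200)))]
ed=[ang(B(475,278,.03),B(425,0,.03)),ang(B(720,262,.03),B(730,20,.03))]
e2=ang(B(720,262,.03),B(475,280,.03))-np.pi/2
print(arm,ed,e2);Y=np.mean([*ed,e2]);print([(a-np.pi/2-Y)%(2*np.pi) for a in arm])
print("pin",B(558,110,.032),"piv",B(655,5,.07),"well?",B(607,190,.045))
```

```text
[np.float64(2.9466124751762806), np.float64(2.9060492336744193)] [np.float64(0.12053929391568359), np.float64(0.1250643171161469)] 0.10343051548392102
[np.float64(1.2594714395428002), np.float64(1.2189081980409389)]
pin [0.56323664 0.13485839] piv [0.60529039 0.07829316] well? [0.52393008 0.09831829]
```

>>> send_rows(deltas=[[-0.01,0.04,0,0,0,0,1],[0,0,0,0,0,0,1],[0,0,0,0,0,0,1]], force=90)

```text
clock: 19.53
position: [0.4961, 0.1021, 0.0935]
ee_rot: [1.0, 0.021, -0.002, -0.002]
wrist_force: [-9.9, 12.4, 8.5]
opening: 0.0116
gripper_force: 87.7
```

>>> send_rows(deltas=[[-0.01,0.04,0,0,0,0,1],[0,0,0,0,0,0,1],[0,0,0,0,0,0,1]])

```text
clock: 19.78
position: [0.496, 0.1014, 0.0936]
ee_rot: [1.0, 0.021, -0.002, -0.002]
wrist_force: [-9.0, 19.8, 6.1]
opening: 0.012
gripper_force: 87.9
```

>>> send_rows(deltas=[[0,0.04,0,0,0,0,1],[0,0,0,0,0,0,1],[0,0,0,0,0,0,1],[0,0,0,0,0,0,1],[0,0,0,0,0,0,1],[0,0,0,0,0,0,1]])

```text
clock: 20.28
position: [0.4959, 0.1009, 0.0936]
ee_rot: [1.0, 0.021, -0.002, -0.003]
wrist_force: [-8.3, 27.5, 7.5]
opening: 0.0118
gripper_force: 88.2
```

The arm is firmly on its stop: the force climbs while the position barely changes. Handing in.

```bash
python3 -c "
from workcell import *
print(get_state()['dq'].round(4)); print(hand_in())"
```

```text
[ 0.0004 -0.0012 -0.0002  0.001  -0.0014  0.0006]
the job is handed in; nothing more can be done
None
```

I handed the job in at about 20 s: the pin was knocked down, the mallet was stood back on the bench and let go, and the read arm is held against its stop; `hand_in()` returned no verdict.

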